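# Photograph the thin-walled flask

## Task

Pick up the larger of the two conical flasks by its neck and stand it upright on the imaging stand, wholly on the dark disc in front of the camera; it is thin glass, so squeeze it lightly (no more than about 30 N on each finger), set it down softly rather than dropping it, and let go. Then take the picture: press the spring pedal all the way down to its stop, keep it there for half a second, and let it come back up. Leave the other glassware standing where it is.

Things in the scene. Friction and masses are not known exactly. Their poses are not given: they have to be found in the camera images.
- flask: The larger conical flask: clear thin glass, about 160 g, loose on the bench. Base 82 mm across; cone from 14 to 100 mm above the base; then a straight round neck, 34 mm in diameter, from 100 to 146 mm; white stopper 28 mm across up to 160 mm. Origin: centre of the underside, z up its axis. It may change places with the three other vessels.
- small_flask: The smaller conical flask, same shape: base 58 mm across, neck 24 mm in diameter, 102 mm tall with stopper. Not to be disturbed. Origin: centre of the underside.
- cylinder: Slim stoppered measuring cylinder, 172 mm tall: glass tube 34 mm in diameter on a white foot 64 mm across. Not to be disturbed. Origin: centre of the underside.
- bottle: Straight round glass bottle with white cap and paper label, 66 mm across, 135 mm tall. Not to be disturbed. Origin: centre of the underside.
- stand: Fixed imaging stand: a white plate 18 mm thick, 180 mm along its x, reaching from -90 to 230 mm along its y, with a dark disc about its origin and a black camera that looks along -y at the disc: the lens begins at y = 107 mm, the camera's top is 136 mm above the bench. Origin: on the bench under the disc's centre, z up.
- disc (a point): Centre of the top face of the dark rubber disc (114 mm across) on the imaging stand, 20 mm above the bench.
- pedal_base: Fixed base plate of the spring pedal, 165 x 90 x 10 mm on the bench. Origin: centre of its underside; x points from the free, raised end of the tread (-x) to the hinge (+x). The hinge axis runs along its y at x = 62 mm, 22 mm above the bench.
- pad (a point): Point to press: centre of the upper face of the tread's ribbed rubber pad (70 x 62 mm), 100 mm from the hinge. With the pedal up it is about 53 mm above the bench, with the pedal at its stop about 31 mm. It moves with the tread.
- pedal (a joint): Angle of the pedal's tread (rad): 0 = up (as sprung), 0.22 = down at its stop. The spring needs about 3 N at the pad to start and 8 N at the stop.

How it is judged:
On the way, in this order (a step that is already met when the one before it is completed fails the run):
1. the larger conical flask stands upright on the dark disc, let go (horizontal distance between flask and disc below 0.016 m and z of flask in the frame of disc between -0.005 and 0.006 m and angle between flask's own z axis and vertical below 0.08 rad and contact force between the fingers and flask below 0.1 N and linear speed of flask below 0.02 m/s), for 0.2 s.
2. the pedal is pressed to its stop while the flask stands on the disc (all of step 1 and value of joint pedal above 0.2 rad), for 0.3 s.
At the end, for the whole second after the job is handed in: The larger flask stands upright (within 0.08 rad), released and at rest on the disc, its axis within 16 mm of the disc's centre; the pedal has been at its stop (over 0.20 rad for 0.3 s) after that and is back up (under 0.03 rad) (all of step 1 and value of joint pedal below 0.03 rad and angular speed of flask below 0.1 rad/s); the robot touches nothing.
It fails at once if the flask is squeezed: total finger force on it over 70 N (about 35 N on each finger) (contact force between the fingers and flask above 70 N).
It fails at once if the flask is dropped or pressed on the stand with more than 25 N (contact force between flask and stand above 25 N).
It fails at once if the flask is tipped by more than 0.5 rad (angle between flask's own z axis and vertical above 0.5 rad).
It fails at once if one of the other three glass vessels is moved by more than 25 mm or knocked over (distance of any of small_flask, cylinder, bottle from where it was at the start of the episode above 0.025 m or angle between any of small_flask, cylinder, bottle's own z axis and vertical above 0.3 rad).
It also fails if it takes over 54 s, if anything falls off the work surface, if the arm or the gripper's body presses on something with over 40 N, if the wrist force passes 120 N, or if a joint passes its speed limit or range.

## Robot

A 7-joint arm with a two-finger parallel gripper is mounted at the origin on the work surface. World frame = base frame: x ahead of the robot, y to its left, z up, the work surface at z = 0. Lengths are in m, angles in rad, forces in N, time in s.
With the tool pointing down it reaches from about 0.425 to 0.875 m from the base axis. Payload 4.7 kg.
Tool frame: the origin (TCP) lies midway between the tips of the shut fingers; the grasp point (between the pads) lies 19 mm behind it; z points along the fingers, y is the line along which they close (so a half turn about z gives the same grasp; the last joint's range is limited). The gripper opens to 87 mm and grips with 3 to 60 N. Pads are 19 mm wide; open, the fingers measure 117 mm over their backs; the gripper's body (75 mm by 190 mm) begins 51 mm behind the grasp point.
Start: joints at [1.307, 0.321, -0.07, 1.45, 0.023, 1.371, -0.057], TCP at [0.178, -0.625, 0.223] pointing down, gripper open.
Joint ranges: [-2.86, 2.86], [-0.3, 2.09], [-1.38, 1.24], [0.06, 2.45], [-1.56, 4.7], [0.09, 2.05], [-2.69, 2.69]. Speed limits (rad/s): [2.57, 2.57, 3.14, 3.14, 3.14, 3.14, 3.14].

## Interface

Orientations are given as a rotation vector (axis times angle).
In Python, from bench import ctrl gives the robot as it stands. The module is installed in compiled form; this text tells all that it offers.
- The arm moves only by the tool carry_out, never from a script. Its argument "steps" is a list of rows, each a list of 7 numbers: the turn, a rotation vector about the world's x, y, z in degrees, then the shift along the world's x, y, z in cm, then the opening, from 0 (shut) to 1 (fully open). A call has 1 to 12 rows; each row is the pose to reach, as a shift and turn from the pose commanded when the call began; what a row does not reach only later rows make up. A row lasts 1/10 s, in which the tool goes at most 50 mm and 8.59 degrees, less where a joint would pass 70% of its speed; a pose out of reach is approached as far as the arm can. A call with a gripper value outside its range is refused whole. The fingers move at their own pace and stop on an object; "squeeze" is the grip in N (left out, the last holds). Time passes only in rows, so rows that repeat a pose let the fingers close. It gives the time, the measured TCP pose, the force, the opening and the grip force at its end, in the units of the state.
- ctrl.get_state(): the state, without advancing time (a new reading comes with each control period).
- ctrl.get_image(name): name is "scene" or "top"; returns a dict with "pixels" (420x560x3 uint8, red, green, blue), "camera_matrix" (3x3 intrinsics, pixels), "k1" (the pictures are not rectified: a ray, as slopes to the right and down, at radius r is drawn at 1 + k1 r^2 times it, then the intrinsics apply), "cam_to_world" (4x4, takes a point from camera to world coordinates). Camera axes: x right, y down, z forward; pixel columns grow to the right and rows downward; lengths in m; the calibration is good to about 2 mm. A picture is of the moment at which its call begins. There is no depth.
- ctrl.close_job(): hands the job in; it is judged then, once.
The state is a dict: "time": time; "joint_positions": joint angles; "qd": joint speeds; "joint_torque": joint torques, N m; "position": TCP position; "tool_rot": TCP orientation; "ft_force": force on the tool from outside, world axes, zero at the start; "torque": the same for the moment, N m; "grip_width": opening from 0.0 (shut) to 1.0 (fully open); "grip_force": force on a finger pad.
Only numpy, scipy, OpenCV 4.12 (cv2) and the standard library are available. Lean on these libraries where they do the work, as an engineer would, in place of code of your own. Each camera call takes 0.05 s, during which the arm holds its last target. There are 200 camera calls.

## Working session

There is one attempt and no reset: what is moved stays moved. The work goes in short steps, Python scripts to look and compute and a tool call to move; the robot and the scene stay as the last step left them, time stands still between calls to the robot, and variables do not carry over. Pictures are saved under pics/ and viewed, at most 10 in all, crops included, and the job is handed in when it is done.

Besides the shell and the picture viewer there is one more tool, called after "Request:" in YAML: its name, and indented under it one key for each argument. carry_out: Moves the arm, as the interface text tells. Its arguments: {"type":"object","properties":{"steps":{"type":"array","items":{"type":"array","items":{"type":"number"}}},"squeeze":{"type":"number"}},"required":["steps"]}

```bash
mkdir -p pics; cat > h.py <<'E'
import numpy as np, cv2, pickle
from bench import ctrl
def snap(n):
    im=ctrl.get_image(n); pickle.dump(im,open(f'/tmp/{n}.pkl','wb')); return im
def load(n): return pickle.load(open(f'/tmp/{n}.pkl','rb'))
def save(im,f,box=None,s=1):
    p=cv2.cvtColor(np.ascontiguousarray(im['pixels']),cv2.COLOR_RGB2BGR)
    if box: x0,y0,x1,y1=box; p=p[y0:y1,x0:x1]
    cv2.imwrite('pics/'+f,cv2.resize(p,None,fx=s,fy=s,interpolation=cv2.INTER_CUBIC))
def pix2w(im,u,v,z):
    K=np.array(im['camera_matrix']);k=im['k1']
    d=np.array([(u-K[0,2])/K[0,0],(v-K[1,2])/K[1,1]]);s=d.copy()
    for _ in range(30): s=d/(1+k*(s@s))
    T=np.array(im['cam_to_world']);r=T[:3,:3]@np.array([*s,1]);o=T[:3,3]
    return o+r*(z-o[2])/r[2]
def w2pix(im,P):
    K=np.array(im['camera_matrix']);T=np.array(im['cam_to_world'])
    c=T[:3,:3].T@(np.array(P)-T[:3,3]);s=c[:2]/c[2];s=s*(1+im['k1']*(s@s))
    return s*[K[0,0],K[1,1]]+K[:2,2]
E
python3 - <<'E'
from h import *
for n in('scene','top'):
    im=snap(n);save(im,n+'0.png',s=1.4); print(n,im['camera_matrix'],im['k1'],np.round(im['cam_to_world'],3))
s=ctrl.get_state();print({k:np.round(v,3) for k,v in s.items()})
E
```

```text
scene [[433.31923246   0.         276.73081688]
 [  0.         433.31923246 213.54501507]
 [  0.           0.           1.        ]] -0.021228296179859496 [[ 0.807  0.308 -0.503  1.047]
 [ 0.59  -0.405  0.699 -0.658]
 [ 0.012 -0.861 -0.509  0.566]
 [ 0.     0.     0.     1.   ]]
top [[447.5511347    0.         269.62882549]
 [  0.         447.5511347  204.34416305]
 [  0.           0.           1.        ]] 0.006435521231872112 [[-0.002 -0.996  0.091  0.461]
 [-1.     0.004  0.022 -0.016]
 [-0.022 -0.091 -0.996  1.002]
 [ 0.     0.     0.     1.   ]]
{'time': np.float64(0.1), 'joint_positions': array([ 1.307,  0.322, -0.07 ,  1.452,  0.023,  1.371, -0.057]), 'qd': array([-0.002, -0.001,  0.001, -0.004,  0.002, -0.003,  0.   ]), 'joint_torque': array([-0.0000e+00, -4.9257e+01, -4.0600e-01, -3.1340e+01, -6.4000e-02,
        4.0000e-02,  0.0000e+00]), 'position': array([ 0.178, -0.625,  0.222]), 'tool_rot': array([-3.11 , -0.435,  0.   ]), 'ft_force': array([ 0.127,  0.004, -0.015]), 'torque': array([-0.049,  0.032, -0.035]), 'grip_force': np.float64(0.0), 'grip_width': np.float64(1.002)}
```

View pics/scene0.png

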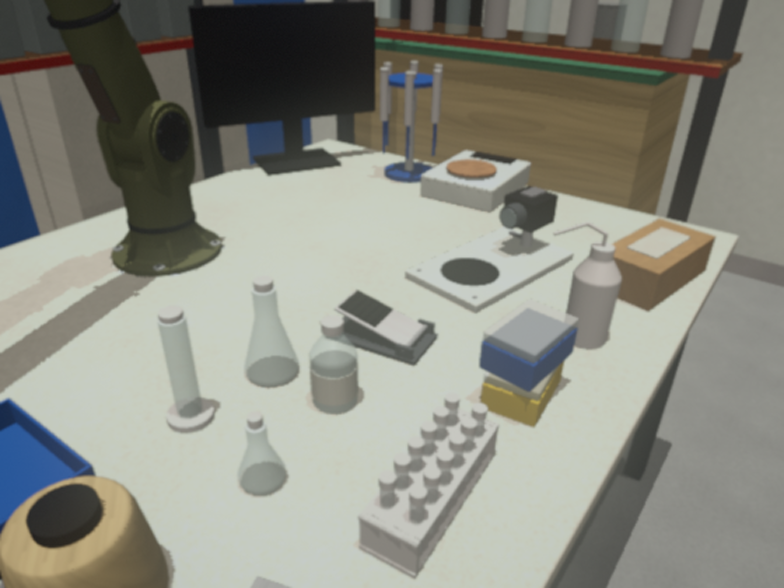

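View pics/top0.png

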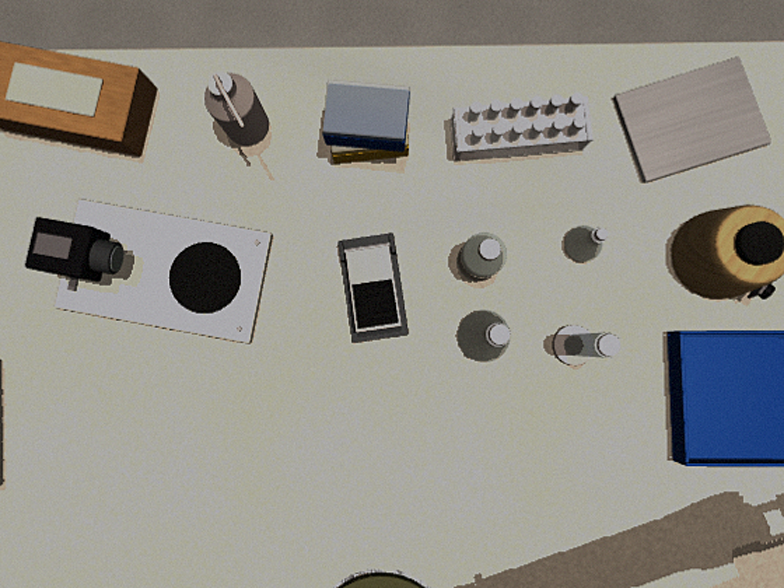

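The scene view shows the large flask at about (270,345), the cylinder (190,370), small flask (260,460) and bottle (333,370). In the top view the large flask is at about (483,335), bottle (483,257), small flask (583,243), cylinder (570,345), disc (205,278) and pedal (373,288) with its black pad at (377,303). All of these are in 1.4x pixels. Next I enlarge the top view and measure.

```bash
python3 - <<'E'
from h import *
im=load('top')
save(im,'t1.png',(220,150,460,270),3.3)
save(im,'t2.png',(30,130,200,255),4.4)
s=load('scene');save(s,'s1.png',(100,190,320,360),3.5)
E
```

```text
(no output)
```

View pics/t1.png

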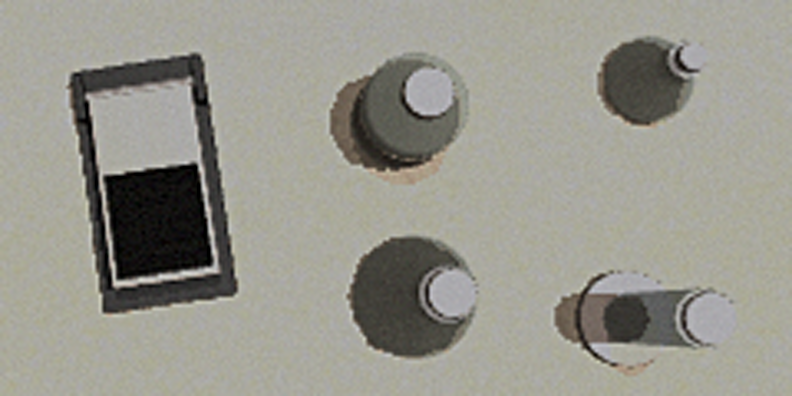

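View pics/t2.png

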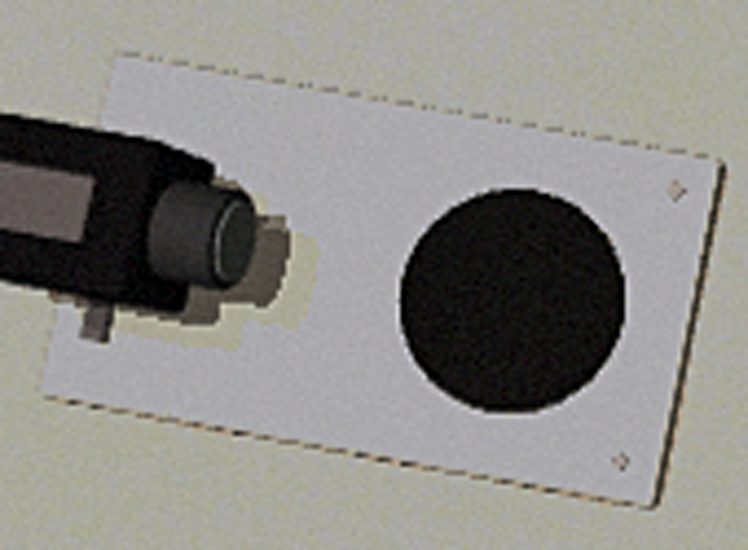

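View pics/s1.png

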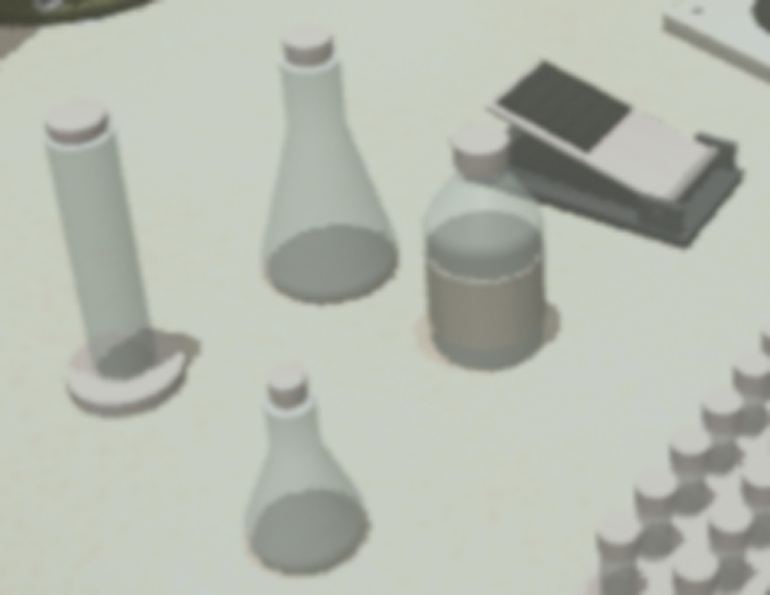

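```bash
python3 - <<'E'
from h import *
t=load('top');s=load('scene')
def T1(u,v,z): return pix2w(t,220+(u+.5)/3.3-.5,150+(v+.5)/3.3-.5,z)
def T2(u,v,z): return pix2w(t,30+(u+.5)/4.4-.5,130+(v+.5)/4.4-.5,z)
def S1(u,v,z): return pix2w(s,100+(u+.5)/3.5-.5,190+(v+.5)/3.5-.5,z)
def S0(u,v,z): return pix2w(s,(u+.5)/1.4-.5,(v+.5)/1.4-.5,z)
for n,p in dict(fl_base_t=T1(408,297,0),fl_stop_t=T1(450,293,.16),fl_base_s=S1(330,263,0),fl_stop_s=S1(308,37,.16),
 bot_cap_t=T1(429,91,.135),bot_cap_s=S1(482,137,.135),sm_base=T1(645,81,0),sm_stop=T1(691,58,.102),sm_base_s=S1(308,531,0),cyl_t=T1(708,318,.172),cyl_s=S1(78,116,.172),
 disc_t=T2(513,300,.02),disc_s=S0(470,272,.02),pad_t=T1(157,221,.053),c1=T1(104,175,.053),c2=T1(198,163,.053),c3=T1(211,267,.053),c4=T1(116,279,.053),
 b1=T1(70,75,.01),b2=T1(200,53,.01),b3=T1(237,291,.01),b4=T1(105,313,.01),
 pad_s=S1(564,107,.053),st1=T2(723,158,.018),st2=T2(655,508,.018),st3=T2(45,398,.018),st4=T2(118,53,.018)).items(): print(n,np.round(p,4))
E
```

```text
fl_base_t [ 0.4736 -0.1581  0.    ]
fl_stop_t [ 0.4738 -0.1591  0.16  ]
fl_base_s [ 0.4734 -0.1608  0.    ]
fl_stop_s [ 0.4782 -0.1635  0.16  ]
bot_cap_t [ 0.5932 -0.1533  0.135 ]
bot_cap_s [ 0.5955 -0.1541  0.135 ]
sm_base [ 0.6199 -0.3212  0.    ]
sm_stop [ 0.6178 -0.3185  0.102 ]
sm_base_s [ 0.6195 -0.3196  0.    ]
cyl_t [ 0.4596 -0.2993  0.172 ]
cyl_s [ 0.4642 -0.3026  0.172 ]
disc_t [0.5669 0.2793 0.02  ]
disc_s [0.5725 0.2713 0.02  ]
pad_t [0.5221 0.0097 0.053 ]
c1 [0.552  0.0439 0.053 ]
c2 [ 0.5595 -0.0168  0.053 ]
c3 [ 0.4924 -0.0249  0.053 ]
c4 [0.4849 0.0361 0.053 ]
b1 [0.6245 0.0699 0.01  ]
b2 [ 0.6392 -0.0185  0.01  ]
b3 [ 0.4777 -0.0426  0.01  ]
b4 [0.4632 0.0458 0.01  ]
pad_s [0.5284 0.0012 0.053 ]
st1 [0.6392 0.1744 0.018 ]
st2 [0.4623 0.206  0.018 ]
st3 [0.5183 0.5164 0.018 ]
st4 [0.6955 0.4866 0.018 ]
```

Request:
carry_out:
  steps:
    - [0,0,0,2.0,3.2,1,1]
    - [0,0,0,4.8,7.5,1,1]
    - [0,0,0,7.6,12,1,1]
    - [0,0,0,10.4,16.4,1,1]
    - [0,0,0,13.2,20.8,1,1]
    - [0,0,0,16.0,25.2,1,1]
    - [0,0,0,18.8,29.6,1,1]
    - [0,0,0,21.6,34,1,1]
    - [0,0,0,24.4,38.4,1,1]
    - [0,0,0,27.2,42.8,1,1]
    - [0,0,0,29.0,45.6,1,1]
    - [0,0,0,29.6,46.5,1,1]
  squeeze: 18

```text
time: 1.3
position: [0.4767, -0.1536, 0.2327]
tool_rot: [-3.107, -0.449, -0.003]
ft_force: [0.7, 1.4, 0.4]
grip_width: 0.999
grip_force: 0.0
```

Request:
carry_out:
  steps:
    - [0,0,0,0,0,0,1]
    - [0,0,0,0,0,-1.5,1]
    - [0,0,0,0,0,-3.5,1]
    - [0,0,0,0,0,-5.5,1]
    - [0,0,0,0,0,-7.5,1]
    - [0,0,0,0,0,-9,1]
    - [0,0,0,0,0,-10.5,1]
    - [0,0,0,0,0,-11.5,1]
    - [0,0,0,0,0,-12.2,1]
    - [0,0,0,0,0,-12.5,1]
    - [0,0,0,0,0,-12.5,1]

```text
time: 2.4
position: [0.474, -0.1605, 0.1073]
tool_rot: [-3.111, -0.434, 0.001]
ft_force: [0.6, -0.4, 1.1]
grip_width: 1.0
grip_force: 0.0
```

```bash
python3 - <<'E'
from h import *
s=ctrl.get_state();print(np.round(s['position'],4),np.round(s['ft_force'],2))
im=snap('scene');save(im,'s2.png',(100,100,320,265),3.5)
E
```

```text
[ 0.474  -0.1605  0.1073] [ 0.64 -0.43  1.12]
```

View pics/s2.png

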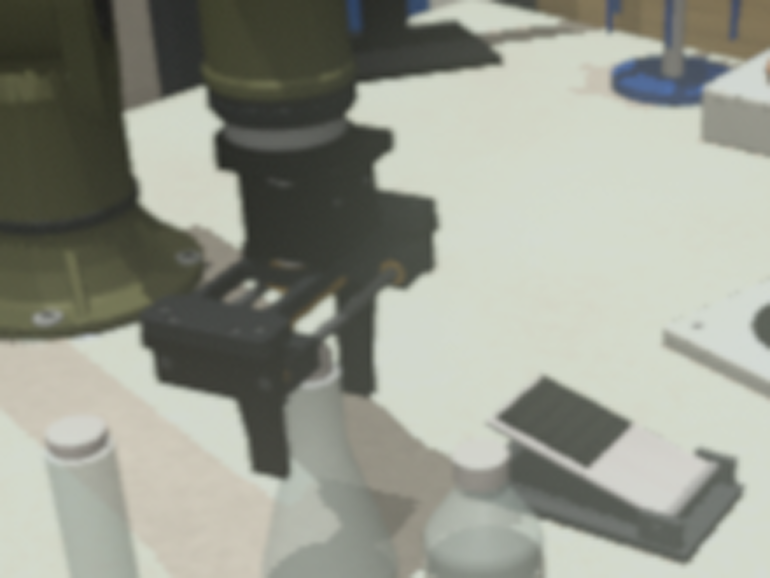

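The neck (about (315,400) in the crop) sits between the two fingers, at (265,450) and (358,380), so I close gently.

Request:
carry_out:
  steps:
    - [0,0,0,0,0,0,0.8]
    - [0,0,0,0,0,0,0.65]
    - [0,0,0,0,0,0,0.55]
    - [0,0,0,0,0,0,0.48]
    - [0,0,0,0,0,0,0.44]
    - [0,0,0,0,0,0,0.4]
    - [0,0,0,0,0,0,0.36]
    - [0,0,0,0,0,0,0.3]
    - [0,0,0,0,0,0,0.2]
    - [0,0,0,0,0,0,0.2]
    - [0,0,0,0,0,0,0.2]
    - [0,0,0,0,0,0,0.2]
  squeeze: 18

```text
time: 3.65
position: [0.4742, -0.1601, 0.1075]
tool_rot: [3.111, 0.435, -0.0]
ft_force: [0.1, 0.1, 0.3]
grip_width: 0.386
grip_force: 18.0
```

Gripped at 0.386 (33.6 mm). Lift.

Request:
carry_out:
  steps:
    - [0,0,0,0,0,0.3,0.2]
    - [0,0,0,0,0,1,0.2]
    - [0,0,0,0,0,2,0.2]
    - [0,0,0,0,0,3.5,0.2]
    - [0,0,0,0,0,5,0.2]
    - [0,0,0,0,0,6.5,0.2]
    - [0,0,0,0,0,8,0.2]
    - [0,0,0,0,0,9,0.2]
    - [0,0,0,0,0,9.7,0.2]
    - [0,0,0,0,0,10,0.2]
    - [0,0,0,0,0,10,0.2]

```text
time: 4.75
position: [0.4743, -0.1601, 0.2078]
tool_rot: [3.111, 0.435, 0.0]
ft_force: [0.4, 0.1, -2.0]
grip_width: 0.38
grip_force: 18.0
```

Request:
carry_out:
  steps:
    - [0,0,0,0.1,0.5,0,0.2]
    - [0,0,0,0.3,1.5,0,0.2]
    - [0,0,0,0.6,3,0,0.2]
    - [0,0,0,1.1,5,0,0.2]
    - [0,0,0,1.6,7.5,0,0.2]
    - [0,0,0,2.1,10,0,0.2]
    - [0,0,0,2.6,12.5,0,0.2]
    - [0,0,0,3.2,15,0,0.2]
    - [0,0,0,3.7,17.5,0,0.2]
    - [0,0,0,4.2,20,0,0.2]
    - [0,0,0,4.7,22.5,0,0.2]
    - [0,0,0,5.3,25,0,0.2]

```text
time: 5.95
position: [0.5267, 0.0927, 0.2075]
tool_rot: [-3.111, -0.437, 0.0]
ft_force: [1.0, -0.2, -2.0]
grip_width: 0.383
grip_force: 18.0
```

Request:
carry_out:
  steps:
    - [0,0,0,0.5,2.5,0,0.2]
    - [0,0,0,1.1,5,0,0.2]
    - [0,0,0,1.6,7.5,0,0.2]
    - [0,0,0,2.1,10,0,0.2]
    - [0,0,0,2.6,12.5,0,0.2]
    - [0,0,0,3.1,14.5,0,0.2]
    - [0,0,0,3.5,16.5,0,0.2]
    - [0,0,0,3.8,17.9,0,0.2]
    - [0,0,0,4,18.6,0,0.2]
    - [0,0,0,4,18.9,0,0.2]
    - [0,0,0,4,18.9,0,0.2]
    - [0,0,0,4,18.9,0,0.2]

```text
time: 7.15
position: [0.5674, 0.2778, 0.2076]
tool_rot: [3.111, 0.433, -0.0]
ft_force: [0.3, -0.2, -1.2]
grip_width: 0.384
grip_force: 18.0
```

```bash
python3 - <<'E'
from h import *
s=ctrl.get_state();print(np.round(s['position'],4),np.round(s['ft_force'],2),s['grip_width'],s['grip_force'])
im=snap('scene');save(im,'s3.png',(240,60,440,210),4)
E
```

```text
[0.5674 0.2778 0.2076] [ 0.35 -0.24 -1.18] 0.3835097688786581 17.98184493170993
```

View pics/s3.png

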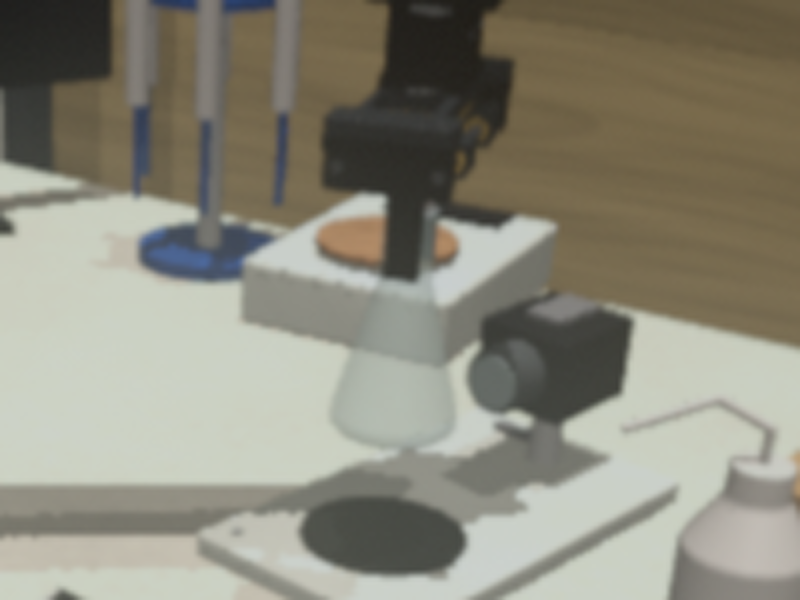

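The flask hangs upright from the fingers, with its base spanning u 331–456 in the crop. The disc's centre is at about (383,535), so I check this against the projection.

```bash
python3 - <<'E'
from h import *
im=load('scene')
c=lambda p:np.round((np.array(p)-[240,60]+.5)*4-.5,1)
for p in [(.5674,.2785,.10),(.567,.279,.02),(.5674,.2785,.02)]: print(p,c(w2pix(im,p)))
a=np.linspace(0,2*np.pi,73)
for z,r,x,y in((.1,.041,.5674,.2785),(.02,.057,.567,.279)):
    P=np.array([c(w2pix(im,(x+r*np.cos(t),y+r*np.sin(t),z))) for t in a]);print(P.min(0),P.max(0))
E
```

```text
(0.5674, 0.2785, 0.1) [392.3 423.7]
(0.567, 0.279, 0.02) [382.3 531.5]
(0.5674, 0.2785, 0.02) [382.5 532. ]
[329.4 398.5] [455.5 450.4]
[298.1 493.8] [467.2 572.5]
```

Request:
carry_out:
  steps:
    - [0,0,0,0,0,-1,0.2]
    - [0,0,0,0,0,-2.5,0.2]
    - [0,0,0,0,0,-4,0.2]
    - [0,0,0,0,0,-5.3,0.2]
    - [0,0,0,0,0,-6.3,0.2]
    - [0,0,0,0,0,-7,0.2]
    - [0,0,0,0,0,-7.3,0.2]
    - [0,0,0,0,0,-7.5,0.2]
    - [0,0,0,0,0,-7.6,0.2]
    - [0,0,0,0,0,-7.7,0.2]
    - [0,0,0,0,0,-7.7,0.2]
    - [0,0,0,0,0,-7.7,0.2]

```text
time: 8.4
position: [0.5674, 0.279, 0.1309]
tool_rot: [-3.111, -0.435, -0.001]
ft_force: [0.7, -0.6, -1.0]
grip_width: 0.386
grip_force: 18.0
```

Request:
carry_out:
  steps:
    - [0,0,0,0,0,-0.1,0.2]
    - [0,0,0,0,0,-0.1,0.2]
    - [0,0,0,0,0,-0.2,0.2]
    - [0,0,0,0,0,-0.2,0.2]
    - [0,0,0,0,0,-0.2,0.2]

```text
time: 8.9
position: [0.5672, 0.2789, 0.1285]
tool_rot: [3.111, 0.435, -0.0]
ft_force: [-0.4, 0.2, -2.0]
grip_width: 0.38
grip_force: 18.0
```

Request:
carry_out:
  steps:
    - [0,0,0,0,0,-0.05,0.2]
    - [0,0,0,0,0,-0.1,0.2]
    - [0,0,0,0,0,-0.1,0.2]
    - [0,0,0,0,0,-0.1,0.2]

```text
time: 9.3
position: [0.5673, 0.2789, 0.1276]
tool_rot: [3.111, 0.435, 0.0]
ft_force: [0.5, -0.9, -1.4]
grip_width: 0.383
grip_force: 18.0
```

Request:
carry_out:
  steps:
    - [0,0,0,0,0,-0.05,0.2]
    - [0,0,0,0,0,-0.1,0.2]
    - [0,0,0,0,0,-0.1,0.2]
    - [0,0,0,0,0,-0.1,0.2]

```text
time: 9.7
position: [0.5676, 0.279, 0.1276]
tool_rot: [3.111, 0.435, 0.002]
ft_force: [-2.1, -3.2, 5.6]
grip_width: 0.386
grip_force: 18.0
```

Contact: about 7 N. I back off half a millimetre and let go.

Request:
carry_out:
  steps:
    - [0,0,0,0,0,0.05,0.2]
    - [0,0,0,0,0,0.07,0.2]
    - [0,0,0,0,0,0.07,0.39]
    - [0,0,0,0,0,0.07,0.42]
    - [0,0,0,0,0,0.07,0.47]
    - [0,0,0,0,0,0.07,0.55]
    - [0,0,0,0,0,0.07,0.65]
    - [0,0,0,0,0,0.07,0.75]
    - [0,0,0,0,0,0.07,0.75]
    - [0,0,0,0,0,0.07,0.75]

```text
time: 10.7
position: [0.5672, 0.2789, 0.1273]
tool_rot: [3.111, 0.435, -0.0]
ft_force: [1.2, 0.6, -0.8]
grip_width: 0.735
grip_force: 0.0
```

Request:
carry_out:
  steps:
    - [0,0,0,0,0,0.5,0.8]
    - [0,0,0,0,0,1.5,0.8]
    - [0,0,0,0,0,3,0.8]
    - [0,0,0,0,0,5,0.8]
    - [0,0,0,0,0,7,0.8]
    - [0,0,0,0,0,9,0.8]
    - [0,0,0,0,0,10.5,0.8]
    - [0,0,0,0,0,11.5,0.8]
    - [0,0,0,0,0,12,0.8]
    - [0,0,0,0,0,12,0.8]

```text
time: 11.7
position: [0.5674, 0.279, 0.2478]
tool_rot: [-3.111, -0.435, -0.001]
ft_force: [-0.1, -0.7, -1.1]
grip_width: 0.8
grip_force: 0.0
```

```bash
python3 - <<'E'
from h import *
s=ctrl.get_state();print(np.round(s['position'],4),np.round(s['ft_force'],2),s['grip_width'],s['grip_force'])
im=snap('scene');save(im,'s4.png',(180,60,460,270),2.8)
c=lambda p:np.round((np.array(p)-[180,60]+.5)*2.8-.5,1)
print([c(w2pix(im,p)) for p in [(.567,.279,.02),(.567,.279,.18),(.523,.009,.053)]])
E
```

```text
[0.5674 0.279  0.2478] [-0.1  -0.68 -1.1 ] 0.8003880352392226 0.0
[array([435.5, 371.9]), array([449.7, 214.8]), array([227.8, 443.4])]
```

View pics/s4.png

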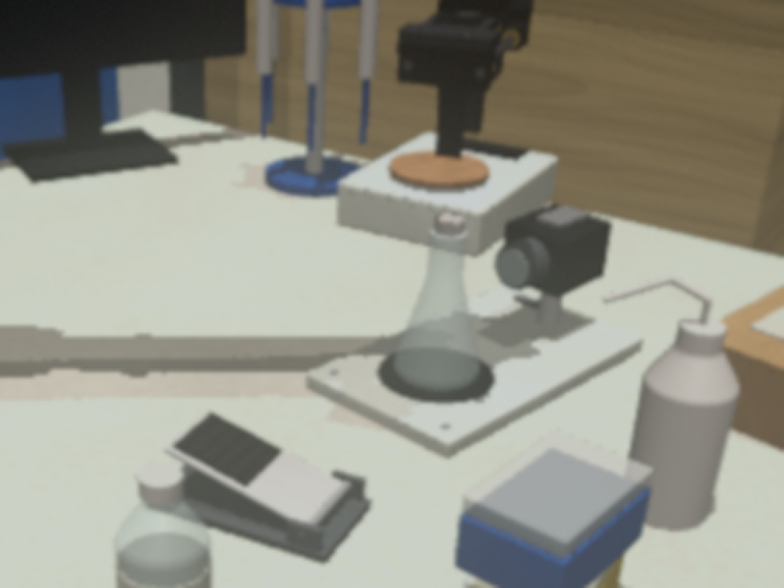

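The flask stands upright and centred on the disc: its base centre is at about (436,372), against a projected disc centre of (435.5,372). The pad's centre is at about (227,450), so I move above the pedal and shut the fingers.

Request:
carry_out:
  steps:
    - [0,0,0,-0.2,-1,0,0.8]
    - [0,0,0,-0.6,-3.5,0,0.5]
    - [0,0,0,-1.2,-7,0,0]
    - [0,0,0,-1.9,-11,0,0]
    - [0,0,0,-2.7,-15,0,0]
    - [0,0,0,-3.4,-19,-2,0]
    - [0,0,0,-4.1,-23,-5,0]
    - [0,0,0,-4.6,-25.7,-8,0]
    - [0,0,0,-4.8,-26.7,-11,0]
    - [0,0,0,-4.8,-27,-14,0]
    - [0,0,0,-4.8,-27,-16,0]
    - [0,0,0,-4.8,-27,-17,0]

```text
time: 12.95
position: [0.5168, 0.0079, 0.0747]
tool_rot: [-3.111, -0.433, 0.007]
ft_force: [1.0, -0.9, -0.3]
grip_width: 0.007
grip_force: 0.0
```

Request:
carry_out:
  steps:
    - [0,0,0,0,0,0,0]
    - [0,0,0,0,0,0,0]
    - [0,0,0,0,0,-0.6,0]
    - [0,0,0,0,0,-1.2,0]
    - [0,0,0,0,0,-1.8,0]
    - [0,0,0,0,0,-2.4,0]
    - [0,0,0,0,0,-3.0,0]
    - [0,0,0,0,0,-3.5,0]
    - [0,0,0,0,0,-3.9,0]
    - [0,0,0,0,0,-3.9,0]

```text
time: 13.95
position: [0.5186, 0.0088, 0.0378]
tool_rot: [3.111, 0.435, -0.003]
ft_force: [-3.8, -0.9, 5.7]
grip_width: 0.006
grip_force: 2.7
```

Request:
carry_out:
  steps:
    - [0,0,0,0,0,-0.3,0]
    - [0,0,0,0,0,-0.6,0]
    - [0,0,0,0,0,-0.7,0]
    - [0,0,0,0,0,-0.7,0]

```text
time: 14.35
position: [0.5184, 0.0087, 0.0314]
tool_rot: [3.111, 0.435, -0.003]
ft_force: [-3.9, -1.1, 6.1]
grip_width: 0.011
grip_force: 3.5
```

Request:
carry_out:
  steps:
    - [0,0,0,0,0,-0.1,0]
    - [0,0,0,0,0,-0.2,0]
    - [0,0,0,0,0,-0.2,0]
    - [0,0,0,0,0,-0.2,0]

```text
time: 14.75
position: [0.5185, 0.0087, 0.0308]
tool_rot: [3.11, 0.435, -0.004]
ft_force: [-8.3, -0.6, 18.8]
grip_width: 0.003
grip_force: 9.3
```

The stop is reached: 18.8 N with almost no further travel. I press slightly more, hold for 0.7 s, then release.

Request:
carry_out:
  steps:
    - [0,0,0,0,0,-0.05,0]
    - [0,0,0,0,0,-0.05,0]
    - [0,0,0,0,0,-0.05,0]
    - [0,0,0,0,0,-0.05,0]
    - [0,0,0,0,0,-0.05,0]
    - [0,0,0,0,0,-0.05,0]
    - [0,0,0,0,0,-0.05,0]

```text
time: 15.45
position: [0.5184, 0.0087, 0.0307]
tool_rot: [3.11, 0.435, -0.004]
ft_force: [-10.2, -1.1, 21.9]
grip_width: 0.005
grip_force: 10.7
```

Request:
carry_out:
  steps:
    - [0,0,0,0,0,0.3,0]
    - [0,0,0,0,0,0.8,0]
    - [0,0,0,0,0,1.4,0]
    - [0,0,0,0,0,2,0]
    - [0,0,0,0,0,2.6,0]
    - [0,0,0,0,0,3.5,0]
    - [0,0,0,0,0,5,0]
    - [0,0,0,0,0,7,0]
    - [0,0,0,0,0,9,0]
    - [0,0,0,0,0,11,0]
    - [0,0,0,0,0,12,0]
    - [0,0,0,0,0,12,0]

```text
time: 16.65
position: [0.5201, 0.0089, 0.1504]
tool_rot: [3.11, 0.435, 0.004]
ft_force: [0.3, 0.7, 0.1]
grip_width: 0.006
grip_force: 0.0
```

```bash
python3 - <<'E'
from h import *
s=ctrl.get_state();print(np.round(s['position'],4),np.round(s['ft_force'],2))
im=snap('scene');save(im,'s5.png',None,1.4)
E
```

```text
[0.5201 0.0089 0.1504] [0.34 0.7  0.09]
```

View pics/s5.png

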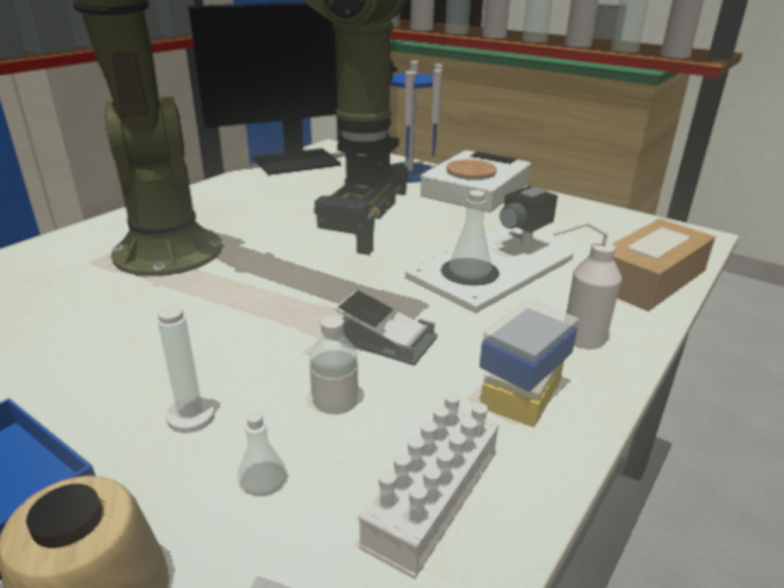

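The flask stands on the disc at about (470,265), and the pedal at (375,310) is up again. The other vessels are unmoved and the gripper at (365,240) is clear of everything.

```bash
python3 -c "
from bench import ctrl
print(ctrl.close_job())"
```

```text
the job is handed in; nothing more can be done
None
```

The large flask stands released and centred on the disc, the pedal was held at its stop for over half a second and is back up, the other glassware looks unmoved, and the job is handed in (no verdict was returned).

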